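# Make up the forming and packing tool boards for the next shift

## Task

Make up the two tool boards for the next shift. The forming board gets the hand press standing in its large round pocket and the pattern plate lying pattern up, as it lies now, in the small round one; the packing board gets the date stamp standing in its rectangular pocket; and each board gets one marker (either one) lying in its long trough. Everything must sit fully down in its pocket, and the tape roll and the bench scraper stay where they are.

Things in the scene. Friction and masses are not known exactly. Their poses are not given: they have to be found in the camera images.
- board_forming: Forming board: fixed white board with two round pockets, 150 (x) x 190 (y) x 14 mm, origin: centre of underside, z up. Pockets 5 mm deep, blue floor at z = 9 mm; sizes and centres in mm: large round one, 83 across, for the press, at x -22, y +42; small round one, 70 across, for the pattern plate, at x -22, y -47; marker trough 30 (x) x 152 (y) at x +45, y 0. Small hole: for hanging.
- board_packing: Packing board: fixed white board with a rectangular pocket, 150 (x) x 190 (y) x 14 mm, origin: centre of underside, z up. Pockets 5 mm deep, blue floor at z = 9 mm; sizes and centres in mm: that one, 50 (x) x 76 (y), for the date stamp, at x -22, y 0; marker trough 30 (x) x 152 (y) at x +45, y 0. Small hole: for hanging.
- press: Hand press for moon cakes, standing upright, 169 mm tall, 190 g: white round barrel 69 mm across up to z = 64 mm, stem 24 mm, round green cap up to z = 169 mm, 58 mm across at z = 150 to 159 mm, to be gripped there. The plunger is fixed. Origin: centre of the underside, z up. In its pocket it stands in the way of a gripper reaching low beside it.
- pattern_plate: Pattern plate for the press: cream-white disc 56 mm across, 11 mm thick, 30 g, lying flat with its flower relief up. Grip it by the rim; seated it stands 6 mm out of the board. Origin: centre of the underside, z up.
- date_stamp: Black self-inking date stamp standing on its foot, 36 mm (x) x 62 mm (y), 97 mm tall, 85 g; the head, 34 x 58 mm from z = 67 to 97 mm, does not move here and is gripped across x. Origin: centre of the underside, z up. It may sit in its pocket either way round.
- marker_black: Felt marker, black, lying flat: 138 mm long (x), 16 mm wide, 16 mm high, 18 g. It does not roll. Origin: underside at the middle of its length, x along the barrel, z up. Seated it stands 11 mm out of the board; it may lie either way round.
- marker_red: Felt marker, red and white, lying flat: 132 mm long (x), 16 mm wide, 16 mm high, 18 g. It does not roll. Origin: underside at the middle of its length, x along the barrel, z up. Seated it stands 11 mm out of the board; it may lie either way round.
- tape_roll: Bystander: roll of brown packing tape lying flat, 102 mm across, 49 mm high. Origin: centre of the underside.
- bench_scraper: Bystander: steel bench scraper with a wooden handle lying flat, 79 x 152 mm (the handle along y), 19 mm high. Origin: middle of the underside.
Things that resemble listed ones, but are neither listed nor needed, are in the scene too. There is more than one size of the pattern_plate; the one meant has the size given above.

How it is judged:
At the end, for the whole second after the job is handed in: Press, pattern plate and a marker on the forming board, date stamp and the other marker on the packing board: each within 10 mm of its pocket's centre, down to within about 2 mm of the pocket floor, level within 3 degrees, released and at rest (x of press in the frame of board_forming between -0.032 and -0.012 m and y of press in the frame of board_forming between 0.032 and 0.052 m and z of press in the frame of board_forming between 0.006 and 0.0112 m and angle between each of press, pattern_plate, date_stamp's own z axis and vertical below 0.06 rad and x of pattern_plate in the frame of board_forming between -0.032 and -0.012 m and y of pattern_plate in the frame of board_forming between -0.057 and -0.037 m and z of pattern_plate in the frame of board_forming between 0.006 and 0.0112 m and x of date_stamp in the frame of board_packing between -0.032 and -0.012 m and y of date_stamp in the frame of board_packing between -0.01 and 0.01 m and z of date_stamp in the frame of board_packing between 0.006 and 0.0112 m and ((x of marker_black in the frame of board_forming between 0.035 and 0.055 m and y of marker_black in the frame of board_forming between -0.01 and 0.01 m and z of marker_black in the frame of board_forming between 0.006 and 0.0112 m and angle between each of marker_black, marker_red's own z axis and vertical below 0.06 rad and x of marker_red in the frame of board_packing between 0.035 and 0.055 m and y of marker_red in the frame of board_packing between -0.01 and 0.01 m and z of marker_red in the frame of board_packing between 0.006 and 0.0112 m) or (x of marker_red in the frame of board_forming between 0.035 and 0.055 m and y of marker_red in the frame of board_forming between -0.01 and 0.01 m and z of marker_red in the frame of board_forming between 0.006 and 0.0112 m and angle between each of marker_red, marker_black's own z axis and vertical below 0.06 rad and x of marker_black in the frame of board_packing between 0.035 and 0.055 m and y of marker_black in the frame of board_packing between -0.01 and 0.01 m and z of marker_black in the frame of board_packing between 0.006 and 0.0112 m)) and linear speed of each of press, pattern_plate, date_stamp, marker_black, marker_red below 0.02 m/s); the robot touches nothing.
It fails at once if the tape roll is moved more than 20 mm (distance of tape_roll from where it was at the start of the episode above 0.02 m).
It fails at once if the bench scraper is moved more than 20 mm (distance of bench_scraper from where it was at the start of the episode above 0.02 m).
It also fails if it takes over 122 s, if anything falls off the work surface, if the arm or the gripper's body presses on something with over 40 N, if the wrist force passes 120 N, or if a joint passes its speed limit or range.

## Robot

A 6-joint arm with a two-finger parallel gripper is mounted at the origin on a cart in front of the work surface, level with it; the furniture and walls round the work are solid. World frame = base frame: x ahead of the robot, y to its left, z up, the work surface at z = 0. Lengths are in m, angles in rad, forces in N, time in s.
With the tool pointing down it reaches from about 0.375 to 0.925 m from the base axis. Payload 5.7 kg.
Tool frame: the origin (TCP) lies between the finger pads; the fingertips stand 14 mm ahead of it and the grasp point (between the pads) lies 5 mm behind it (robot.finger_overhang is the distance from the TCP to the fingertips, in m); x points along the fingers, y is the direction in which the jaws open and shut, and the axes are right-handed (so a half turn about x gives the same grasp; the last joint's range is limited). The gripper opens to 88 mm and grips with 3 to 60 N. Pads are 20 mm wide; open, the fingers measure 115 mm over their backs; the gripper's body (75 mm by 178 mm) begins 61 mm behind the grasp point.
Start: joints at [-1.347, 0.359, 1.51, -0, 1.272, -0.115], TCP at [0.199, -0.566, 0.21] pointing down, gripper open.
Joint ranges: [-2.97, 2.97], [-1.01, 2.36], [0.21, 2.38], [-0.96, 4.11], [0.2, 2.71], [-2.98, 2.98]. Speed limits (rad/s): [2.39, 2.39, 3.14, 3.14, 3.14, 3.14].

## Interface

Orientations are given as a unit quaternion [w, x, y, z].
In Python, from rig import robot gives the robot as it stands.
- The arm moves only by the tool move_arm, never from a script. Its argument "targets" is a list of rows, each a list of 3 entries, a list of its own where there are three numbers: the shift along the tool's x, y, z as a fraction of full scale, then the turn about the tool's x as a fraction of full scale, then the opening, from 0 (shut) to 1 (fully open). In form: [[[tx, ty, tz], spin, hand], ...]. A call has 1 to 20 rows; each row shifts and turns the commanded pose from where the row before left it, along the tool's axes as they then stand; what a row does not reach is not made up. Full scale, the value 1, is 0.05 m for a shift and 5 degrees for a turn. A row lasts 1/10 s, in which the tool goes at most 50 mm and 8.59 degrees, less where a joint would pass 70% of its speed; a pose out of reach is approached as far as the arm can. A call with a number of a shift or a turn outside -1 to 1 is refused whole. A call with a gripper value outside its range is refused whole. The fingers move at their own pace and stop on an object; "squeeze" is the grip in N (left out, the last holds). Time passes only in rows, so rows that do not move let the fingers close. It gives the time, the measured TCP pose, the force and the opening at its end, in the units of the state.
- robot.sense(): the state, without advancing time (a new reading comes with each control period).
- robot.capture(name): name is "side" or "top"; returns the picture (384x512x3 uint8, red, green, blue); there is no depth.
- robot.camera_model(name): a dict with "fx", "fy", "cx", "cy" (pixels), "origin" and "attitude" of the camera in the world. Camera axes: x right, y down, z forward; pixel columns grow to the right and rows downward; lengths in m; the calibration is good to about 2 mm. A picture is of the moment at which its call begins. camera_model takes no time and is no camera call.
- robot.finish_job(): hands the job in, once; it reports no verdict.
Trained networks look in the newest picture that a camera, given by its name, has taken for a name from the list of things; names that differ only in an ending like _2 or _b are one class to them, and where a whole thing is asked for, a point or a joint stands for the part that bears it (a point fixed in the world has none). Each returns a list of dicts, best first, with "confidence" (0 to 1); they miss things now and then, are a little off and sometimes report something else, mostly with a low value. They report only what shows in the picture. A call takes as long as a camera call. They do not tell look-alikes from the thing itself.
- robot.boxes_of(camera, label): "bbox" ([left, top, right, bottom] in pixels, round what is visible of it).
- robot.trace(camera, label): "pixels" (384x512 bool, what is visible of it) and "bbox" ([left, top, right, bottom] in pixels, round what is visible of it).
The state is a dict: "time": time; "joint_positions": joint angles; "qvel": joint speeds; "joint_torque": joint torques, N m; "tcp_pos": TCP position; "orientation": TCP orientation; "force": force on the tool from outside, world axes, zero at the start; "wrist_torque": the same for the moment, N m; "finger_gap": finger opening in m.
Only numpy, scipy, OpenCV 4.12 (cv2) and the standard library are available. Lean on these libraries where they do the work, as an engineer would, in place of code of your own. Each camera call takes 0.05 s, during which the arm holds its last target. There are 200 camera calls.

## Working session

There is one attempt and no reset: what is moved stays moved. The work goes in short steps, Python scripts to look and compute and a tool call to move; the robot and the scene stay as the last step left them, time stands still between calls to the robot, and variables do not carry over. Pictures are saved under pics/ and viewed, about 12 in all and at most 16, crops included, and the job is handed in when it is done.

Besides the shell and the picture viewer there is one more tool, called after ">>>" as name([rows], argument=value, ...), one row to a line, values as JSON. move_arm: Moves the arm, as the interface text tells. Shift numbers are shares of 0.05 m and turn numbers shares of 5 degrees, none past 1 either way. Its arguments: {"type":"object","properties":{"targets":{"type":"array"},"squeeze":{"type":"number"}},"required":["targets"]}

```bash
mkdir -p pics; ls; python3 - <<'E'
from rig import robot
import cv2,numpy as np
s=robot.sense(); print(s['time'],s['tcp_pos'],s['orientation'],s['finger_gap'])
for c in("top","side"):
    im=robot.capture(c); cv2.imwrite(f"pics/{c}0.png",cv2.resize(im[:,:,::-1],(800,600),interpolation=cv2.INTER_CUBIC))
    print(c,robot.camera_model(c))
    for l in "board_forming board_packing press pattern_plate date_stamp marker_black marker_red tape_roll bench_scraper".split():
        print(c,l,[(np.round(d['bbox']).tolist(),round(d['confidence'],2)) for d in robot.boxes_of(c,l)])
E
```

```text
pics
0.0 [ 0.19925459 -0.56521408  0.20882388] [-0.11858338 -0.69695747 -0.11983577  0.69701338] 0.08790258177227002
top {'fx': 380.57912110073204, 'fy': 380.57912110073204, 'cx': 250.76747127866162, 'cy': 191.10948879521723, 'origin': array([0.47447938, 0.03097217, 1.09746151]), 'attitude': array([ 0.01115749, -0.70005393,  0.71354307, -0.02561801])}
top board_forming [([152.0, 130.0, 222.0, 186.0], 0.92)]
top board_packing [([232.0, 130.0, 303.0, 188.0], 0.66)]
top press [([120.0, 215.0, 155.0, 244.0], 0.58)]
top pattern_plate [([274.0, 237.0, 304.0, 264.0], 0.79), ([192.0, 216.0, 213.0, 235.0], 0.78), ([231.0, 232.0, 254.0, 262.0], 0.77)]
top date_stamp [([259.0, 208.0, 285.0, 225.0], 0.71), ([118.0, 216.0, 157.0, 243.0], 0.53)]
top marker_black [([366.0, 181.0, 385.0, 229.0], 0.56)]
top marker_red [([329.0, 198.0, 336.0, 242.0], 0.48)]
top tape_roll [([333.0, 144.0, 372.0, 181.0], 0.75)]
top bench_scraper [([97.0, 119.0, 145.0, 178.0], 0.9), ([260.0, 208.0, 288.0, 228.0], 0.72), ([368.0, 181.0, 384.0, 230.0], 0.49)]
side {'fx': 439.8398910791197, 'fy': 439.8398910791197, 'cx': 259.8290846928442, 'cy': 193.5767205865279, 'origin': array([0.35349209, 1.07317702, 0.73914655]), 'attitude': array([ 0.03847778, -0.08118039,  0.87614387, -0.47360439])}
side board_forming [([179.0, 208.0, 251.0, 263.0], 0.66)]
side board_packing [([206.0, 171.0, 260.0, 210.0], 0.73), ([282.0, 165.0, 301.0, 202.0], 0.52)]
side press []
side pattern_plate [([298.0, 200.0, 326.0, 220.0], 0.82), ([311.0, 181.0, 338.0, 198.0], 0.65)]
side date_stamp [([280.0, 164.0, 300.0, 202.0], 0.94), ([145.0, 257.0, 213.0, 308.0], 0.66), ([207.0, 173.0, 261.0, 209.0], 0.21)]
side marker_black [([276.0, 145.0, 310.0, 149.0], 0.56)]
side marker_red [([282.0, 159.0, 324.0, 170.0], 0.56)]
side tape_roll [([244.0, 136.0, 270.0, 163.0], 0.75)]
side bench_scraper [([148.0, 257.0, 212.0, 308.0], 0.84)]
```

View pics/top0.png

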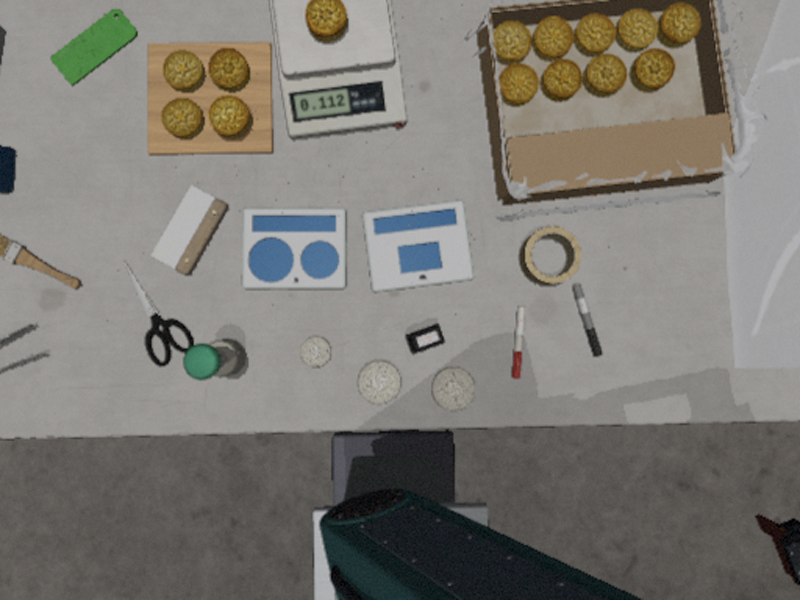

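View pics/side0.png

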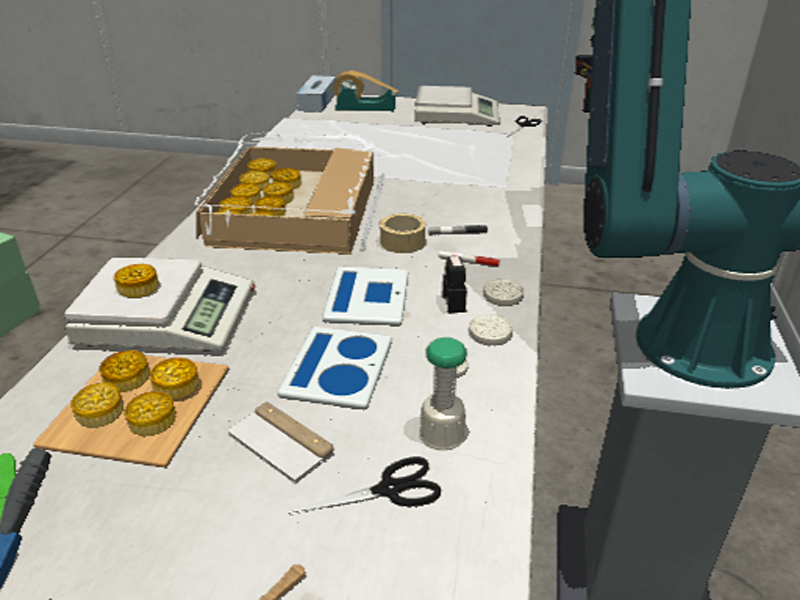

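The top view shows the forming board at (295,248), packing board at (418,246), press cap at (201,361), and stamp at (425,339). The red marker is at (518,342), the black one at (587,320), and there are three discs, with the small one at (315,352). Next I'll measure metric poses.

```bash
cat > h.py <<'E'
import numpy as np,cv2
from scipy.spatial.transform import Rotation as R
from rig import robot
def rot(q): return R.from_quat([q[1],q[2],q[3],q[0]])
def ground(c,px,z):
    m=robot.camera_model(c); px=np.atleast_2d(px).astype(float)
    d=np.c_[(px[:,0]-m['cx'])/m['fx'],(px[:,1]-m['cy'])/m['fy'],np.ones(len(px))]
    d=rot(m['attitude']).apply(d); o=m['origin']
    return o[:2]+d[:,:2]*((z-o[2])/d[:,2])[:,None]
def blobs(mask,amin):
    n,l,st,_=cv2.connectedComponentsWithStats(mask.astype(np.uint8))
    return [np.argwhere(l==i)[:,::-1] for i in range(1,n) if st[i,4]>=amin]
def rect(c,pts,z):
    "world centre, long/short size (mm), angle of long axis (deg)"
    g=ground(c,pts,z)*1000; (x,y),(w,h),a=cv2.minAreaRect(g.astype(np.float32))
    if w<h: w,h,a=h,w,a+90
    return np.round([x,y,w,h,(a+90)%180-90],1)
def go(x,y,z,jaw):
    "jaw: world angle (deg) of jaw axis; spin first, then shift"
    s=robot.sense(); r=rot(s['orientation']); yv=r.apply([0,1,0]); cur=np.degrees(np.arctan2(yv[1],yv[0]))
    d=(jaw-cur+90)%180-90           # world ccw turn; tool x is down -> spin is -d
    r2=R.from_euler('z',d,degrees=True)*r
    t=r2.inv().apply(np.array([x,y,z])-s['tcp_pos'])/0.05
    print('t%.1f jaw %.1f j6 %.2f  spin %.2f  shift(units) %s  tilt %.2f'%(s['time'],cur,s['joint_positions'][5],-d/5,np.round(t,2),np.degrees(np.arccos(-r.apply([1,0,0])[2]))), 'tcp',np.round(s['tcp_pos'],4),'gap %.4f'%s['finger_gap'],'F',np.round(s['force'],1))
E
cat > m.py <<'E'
from h import *
im=robot.capture('top'); hsv=cv2.cvtColor(im,cv2.COLOR_RGB2HSV).astype(int); H,S,V=hsv[...,0],hsv[...,1],hsv[...,2]
for p in blobs((H>95)&(H<125)&(S>110)&(V>60),60):
    if 100<p[:,1].mean()<200: print('blue',p.mean(0).round(1),len(p),rect('top',p,.009),(ground('top',p,.009).mean(0)*1000).round(1))
for p in blobs((H>60)&(H<95)&(S>90),150):
    if 150<p[:,1].mean()<280: print('green',p.mean(0).round(1),len(p),rect('top',p,.155),(ground('top',p,.155).mean(0)*1000).round(1))
for l,z in(('pattern_plate',.011),('date_stamp',.097),('marker_black',.012),('marker_red',.012),('board_forming',.014),('board_packing',.014),('tape_roll',.049)):
    for d in robot.trace('top',l):
        p=np.argwhere(d['pixels'])[:,::-1]
        if len(p)>10: print(l,round(d['confidence'],2),p.mean(0).round(1),rect('top',p,z),(ground('top',p,z).mean(0)*1000).round(1))
im=robot.capture('side'); hsv=cv2.cvtColor(im,cv2.COLOR_RGB2HSV).astype(int); H,S,V=hsv[...,0],hsv[...,1],hsv[...,2]
for p in blobs((H>60)&(H<95)&(S>90),150):
    if 260<p[:,0].mean()<310: print('side green',p.mean(0).round(1),len(p),(ground('side',p,.155).mean(0)*1000).round(1))
for l,z in(('pattern_plate',.006),('date_stamp',.05),('marker_black',.008),('marker_red',.008)):
    for d in robot.trace('side',l):
        p=np.argwhere(d['pixels'])[:,::-1]
        if len(p)>10: print('side',l,round(d['confidence'],2),p.mean(0).round(1),(ground('side',p,z).mean(0)*1000).round(1))
a=cv2.imread('pics/top0.png')
im=robot.capture('top'); cv2.imwrite('pics/crop.png',cv2.resize(im[190:270,110:400,::-1],(798,220),interpolation=cv2.INTER_CUBIC))
E
python3 m.py
```

```text
blue [265.3 141.1] 442 [674.4 -36.6 147.7  25.6 -83.5] [674.6 -36.7]
blue [187.5 142.8] 455 [674.2 187.1 146.1  26.1  89.1] [673.2 187.1]
blue [173.  165.8] 585 [ 6.071e+02  2.294e+02  7.490e+01  7.420e+01 -6.000e-01] [607.5 229.4]
blue [204.3 165.7] 403 [605.6 140.8  63.4  62.9  -0.8] [606.5 140. ]
blue [268.3 164.2] 395 [607.7 -44.1  71.5  45.6 -83.9] [607.6 -44. ]
green [128.9 230.7] 404 [ 4.311e+02  3.116e+02  5.370e+01  5.360e+01 -3.000e-01] [431.7 311.9]
pattern_plate 0.8 [242.2 244.8] [378.3  36.   76.2  75.9  44. ] [378.7  35.6]
pattern_plate 0.72 [200.9 225. ] [437.2 151.4  51.1  50.9  88.9] [437.1 151.6]
pattern_plate 0.59 [289.8 248.6] [364.8 -99.4  78.1  76.4  43.9] [365.1 -99.6]
date_stamp 0.5 [271.4 216.6] [458.1 -42.9  59.1  34.  -72.7] [458.3 -42.9]
date_stamp 0.19 [201.5 225.4] [438.8 140.5  49.6  49.5  88.9] [439.1 140.6]
marker_black 0.55 [375.5 205.5] [ 485.3 -347.2  135.5   18.3   16.5] [ 482.9 -348.8]
marker_red 0.51 [331.6 216. ] [ 448.2 -220.6  123.2   15.4   -6.2] [ 455.4 -221.4]
board_forming 0.88 [187.7 158.7] [626.  187.  191.  149.4  89.1] [626.8 186.3]
board_packing 0.76 [266.8 157.3] [626.7 -40.1 190.6 150.3 -84.2] [626.8 -39.7]
tape_roll 0.84 [351.7 163.3] [ 600.8 -273.1  109.6  103.6   89. ] [ 601.1 -273.5]
side green [285.3 225.4] 394 [430.  309.6]
side pattern_plate 0.7 [313.2 210.3] [379.9  28.3]
side pattern_plate 0.65 [320.6 186.6] [ 367.4 -104. ]
side pattern_plate 0.58 [294.9 236.1] [418.4 156.6]
side pattern_plate 0.47 [283.6 253.9] [438.8 228.2]
side date_stamp 0.69 [290.3 181.7] [457.4 -44.6]
side date_stamp 0.58 [215.1 235.3] [610.6 244.3]
side marker_black 0.59 [292.8 146.5] [ 484.2 -354.5]
```

View pics/crop.png

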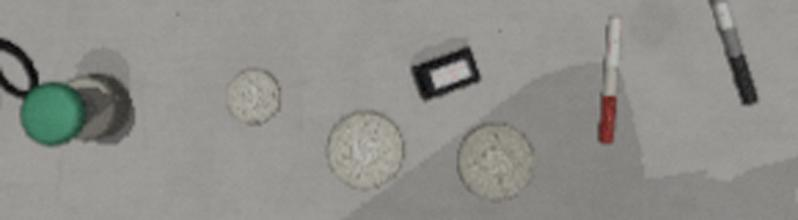

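```bash
python3 - <<'E'
from h import *
im=robot.capture('top')
med=np.median(im[190:250,310:350].reshape(-1,3),axis=0)
hsv=cv2.cvtColor(im,cv2.COLOR_RGB2HSV).astype(int)
m=np.zeros(im.shape[:2],bool); v=hsv[...,2]
m[185:255,318:345]=((v>165)|(hsv[...,1]>90))[185:255,318:345]
for p in blobs(m,20): print(p.mean(0),rect('top',p,.012))
print(ground('top',[[333.1,195.8],[329.9,242.]],.012))
go(.4853,-.3472,.10,-73.5)
E
```

```text
[332.94230769 205.67307692] [ 485.3 -226.2   49.2    8.8   -5.6]
[330.46987952 233.01204819] [ 407.  -216.7   46.8   13.4   -7.5]
[[ 0.51293747 -0.22759108]
 [ 0.38146684 -0.21436089]]
t1.8 jaw -70.6 j6 -0.12  spin 0.58  shift(units) [ 2.19 -2.57 -6.72]  tilt 0.01 tcp [ 0.1994 -0.5659  0.2096] gap 0.0879 F [-0.3 -0.7 -0.4]
```

>>> move_arm([
  [[0, 0, 0], 0.58, 0.5],
  [[0.22, -0.26, -0.67], 0, 0.5],
  [[0.22, -0.26, -0.67], 0, 0.5],
  [[0.22, -0.26, -0.67], 0, 0.5],
  [[0.22, -0.26, -0.67], 0, 0.5],
  [[0.22, -0.26, -0.67], 0, 0.5],
  [[0.22, -0.26, -0.67], 0, 0.5],
  [[0.22, -0.26, -0.67], 0, 0.5],
  [[0.22, -0.26, -0.67], 0, 0.5],
  [[0.22, -0.26, -0.67], 0, 0.5],
  [[0.22, -0.26, -0.67], 0, 0.5],
  [[0, 0, 0], 0, 0.5],
  [[0, 0, 0], 0, 0.5],
], squeeze=12)

```text
time: 3.05
tcp_pos: [0.4838, -0.3455, 0.0994]
orientation: [-0.102, -0.699, -0.102, 0.7]
force: [-0.5, 0.1, -0.9]
finger_gap: 0.0436
```

```bash
python3 - <<'E'
from h import *
go(.4853,-.3472,.0205,-73.5)
im=robot.capture('top'); cv2.imwrite('pics/a.png',cv2.resize(im[150:250,290:430,::-1],(784,560),interpolation=cv2.INTER_CUBIC))
E
```

```text
t3.0 jaw -73.4 j6 0.54  spin 0.03  shift(units) [ 1.58  0.04 -0.02]  tilt 0.05 tcp [ 0.4838 -0.3455  0.0994] gap 0.0436 F [-0.5  0.1 -0.9]
```

>>> move_arm([
  [[0.4, 0.04, -0.02], 0, 0.5],
  [[0.4, 0, 0], 0, 0.5],
  [[0.4, 0, 0], 0, 0.5],
  [[0.25, 0, 0], 0, 0.5],
  [[0.13, 0, 0], 0, 0.5],
  [[0, 0, 0], 0, 0.5],
  [[0, 0, 0], 0, 0],
  [[0, 0, 0], 0, 0],
  [[0, 0, 0], 0, 0],
  [[0, 0, 0], 0, 0],
  [[0, 0, 0], 0, 0],
  [[0, 0, 0], 0, 0],
  [[0, 0, 0], 0, 0],
  [[0, 0, 0], 0, 0],
])

```text
time: 4.5
tcp_pos: [0.4851, -0.3476, 0.0206]
orientation: [-0.101, -0.7, -0.102, 0.7]
force: [0.2, 0.4, -0.5]
finger_gap: 0.0009
```

```bash
python3 - <<'E'
from h import *
go(.673,.1863,.16,-.9)
E
```

```text
t4.5 jaw -73.5 j6 0.55  spin -14.52  shift(units) [ -2.79   3.59 -10.74]  tilt 0.01 tcp [ 0.4851 -0.3476  0.0206] gap 0.0009 F [ 0.2  0.4 -0.5]
```

```bash
python3 - <<'E'
from h import *
im=robot.capture('side'); cv2.imwrite('pics/b.png',cv2.resize(im[110:210,240:380,::-1],(784,560),interpolation=cv2.INTER_CUBIC))
E
```

```text
(no output)
```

View pics/b.png

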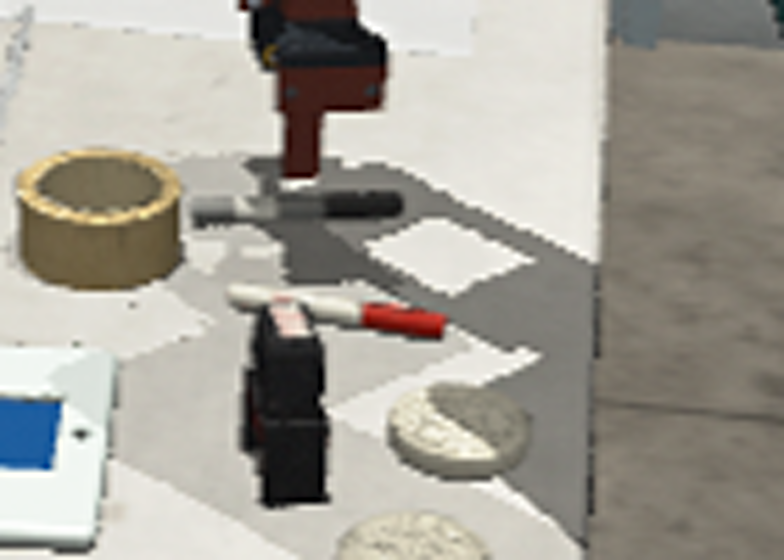

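The fingers appear at crop (300,178), behind or above the black marker at (290,208), so the grasp missed. I'll compare this with the projected TCP.

```bash
python3 - <<'E'
from h import *
def proj(c,P):
    m=robot.camera_model(c); q=rot(m['attitude']).inv().apply(np.atleast_2d(P)-m['origin']); return np.c_[m['fx']*q[:,0]/q[:,2]+m['cx'],m['fy']*q[:,1]/q[:,2]+m['cy']]
s=robot.sense(); t=s['tcp_pos']; tip=t-[0,0,.014]
print('proj tip side',proj('side',tip),'top',proj('top',tip),'seen side',240+300/5.6,110+178/5.6)
print('ground at seen tip z=.0066',ground('side',[[293.6,141.8]],.0066))
robot.capture('top')
for c in('top','side'):
    for d in robot.trace(c,'marker_black'): 
        p=np.argwhere(d['pixels'])[:,::-1]; print(c,d['confidence'],p.mean(0),rect(c,p,.01))
im=robot.capture('top'); cv2.imwrite('pics/c.png',cv2.resize(im[150:250,300:440,::-1],(784,560),interpolation=cv2.INTER_CUBIC))
E
```

```text
proj tip side [[292.28942481 147.65046559]] top [[374.36755027 204.71574069]] seen side 293.57142857142856 141.78571428571428
ground at seen tip z=.0066 [[ 0.48594169 -0.39543539]]
top 0.58 [374.03409091 200.53409091] [ 484.3 -349.4  127.5   13.    15.5]
side 0.51 [290.10948905 146.57664234] [ 485.5 -346.2  125.1   31.4   11.4]
```

View pics/c.png

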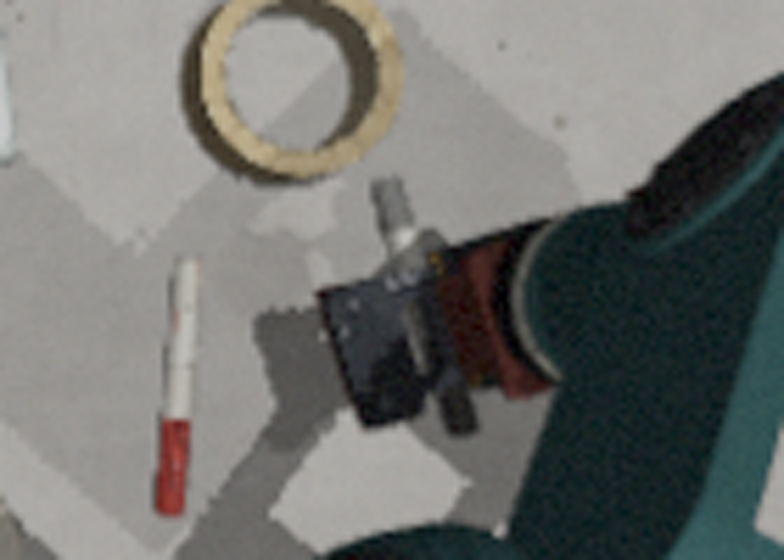

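```bash
python3 - <<'E'
from h import *
im=robot.capture('side'); cv2.imwrite('pics/d.png',cv2.resize(im[108:160,265:325,::-1],(600,520),interpolation=cv2.INTER_NEAREST))
s=robot.sense(); print({k:np.round(v,3) for k,v in s.items()})
E
```

```text
{'time': np.float64(4.8), 'joint_positions': array([-0.737,  0.575,  1.693,  0.   ,  0.874,  0.545]), 'qvel': array([ 0.002, -0.003,  0.   ,  0.   ,  0.001, -0.001]), 'joint_torque': array([ 5.0000e-03, -5.6376e+01, -1.8552e+01,  5.4000e-02, -2.3000e-02,
       -0.0000e+00]), 'tcp_pos': array([ 0.485, -0.348,  0.021]), 'orientation': array([-0.101, -0.7  , -0.102,  0.7  ]), 'force': array([-0.408,  0.822,  0.384]), 'wrist_torque': array([0.027, 0.056, 0.014]), 'finger_gap': np.float64(0.0)}
```

View pics/d.png

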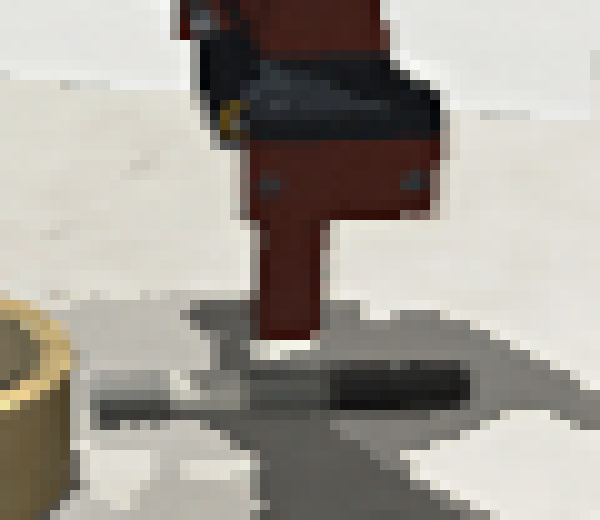

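The white pad tips end at crop row 357, which is full-image row 143.7. That is about 16 mm above where the TCP reading puts them. I'll open the fingers and see whether the finger tips are further down when open.

>>> move_arm([
  [[0, 0, 0], 0, 0.5],
  [[0, 0, 0], 0, 0.5],
  [[0, 0, 0], 0, 0.5],
  [[0, 0, 0], 0, 0.5],
  [[0, 0, 0], 0, 0.5],
  [[0, 0, 0], 0, 0.5],
])

```text
time: 5.4
tcp_pos: [0.4852, -0.3477, 0.0207]
orientation: [0.102, 0.7, 0.102, -0.7]
force: [0.2, -0.1, 0.2]
finger_gap: 0.0431
```

```bash
cat >> h.py <<'E'
def proj(c,P):
    m=robot.camera_model(c); q=rot(m['attitude']).inv().apply(np.atleast_2d(P)-m['origin']); return np.c_[m['fx']*q[:,0]/q[:,2]+m['cx'],m['fy']*q[:,1]/q[:,2]+m['cy']]
E
python3 - <<'E'
from h import *
im=robot.capture('side'); cv2.imwrite('pics/e.png',cv2.resize(im[108:160,265:325,::-1],(600,520),interpolation=cv2.INTER_NEAREST))
s=robot.sense(); t=s['tcp_pos']; r=rot(s['orientation']); print(t,s['finger_gap'])
for sg in(-1,1):
  for off in(0.022,.0355):
    P=t+r.apply([.014,sg*off,0]); print(sg,off,P.round(3),(proj('side',P)-[265,108])*10)
print((proj('side',t-[0,0,.014])-[265,108])*10)
E
```

```text
[ 0.48517121 -0.34765024  0.02065354] 0.0437580521225778
-1 0.022 [ 0.479 -0.327  0.007] [[283.30803095 424.60857053]]
-1 0.0355 [ 0.475 -0.314  0.007] [[289.83251625 442.27681485]]
1 0.022 [ 0.491 -0.369  0.007] [[262.67423035 368.73243419]]
1 0.0355 [ 0.495 -0.382  0.007] [[256.53001659 352.0939616 ]]
[[272.87418591 396.34880771]]
```

View pics/e.png

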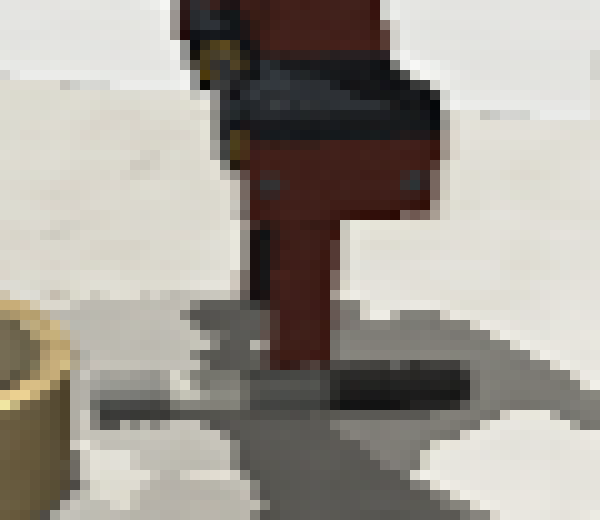

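>>> move_arm([
  [[0.05, 0, 0], 0, 0.5],
  [[0.05, 0, 0], 0, 0.5],
  [[0, 0, 0], 0, 0.5],
  [[0, 0, 0], 0, 0.5],
])

```text
time: 5.85
tcp_pos: [0.485, -0.3475, 0.0154]
orientation: [-0.101, -0.7, -0.102, 0.7]
force: [-0.2, -0.1, 0.1]
finger_gap: 0.0439
```

```bash
python3 - <<'E'
from h import *
t=robot.sense()['tcp_pos']
for P in([.47,-.262,.087],[.476,-.31,.087],[.485,-.348,.087],[.47,-.262,.15]): print(P,(proj('side',P)-[265,108])*10)
E
```

```text
[0.47, -0.262, 0.087] [[299.72989234 301.83687089]]
[0.476, -0.31, 0.087] [[298.12181269 239.74526581]]
[0.485, -0.348, 0.087] [[284.88307671 191.87451776]]
[0.47, -0.262, 0.15] [[309.98739748 127.60347365]]
```

>>> move_arm([
  [[0.04, 0, 0], 0, 0.5],
  [[0, 0, 0], 0, 0.5],
  [[0.04, 0, 0], 0, 0.5],
  [[0, 0, 0], 0, 0.5],
])

```text
time: 6.25
tcp_pos: [0.485, -0.3475, 0.0114]
orientation: [-0.101, -0.7, -0.102, 0.7]
force: [-0.5, -0.4, -0.0]
finger_gap: 0.044
```

There's no contact with the reported tip below the table, so the reported z really is off. I'll go on by touch.

>>> move_arm([
  [[0.04, 0, 0], 0, 0.5],
  [[0.04, 0, 0], 0, 0.5],
  [[0.04, 0, 0], 0, 0.5],
  [[0, 0, 0], 0, 0.5],
])

```text
time: 6.65
tcp_pos: [0.4849, -0.3475, 0.0053]
orientation: [-0.101, -0.7, -0.102, 0.7]
force: [0.7, 0.5, -0.3]
finger_gap: 0.0441
```

```bash
python3 - <<'E'
from h import *
im=robot.capture('side'); cv2.imwrite('pics/f.png',cv2.resize(im[108:160,265:325,::-1],(600,520),interpolation=cv2.INTER_NEAREST))
go(.4853,-.3472,.0205,-73.5)
E
```

```text
t6.7 jaw -73.5 j6 0.55  spin 0.00  shift(units) [-0.3  -0.   -0.01]  tilt 0.03 tcp [ 0.485  -0.3475  0.0054] gap 0.0440 F [ 0.1 -0.1  0.9]
```

View pics/f.png

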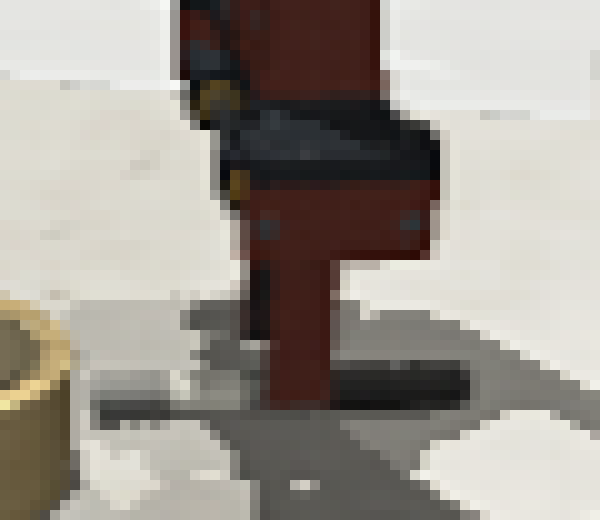

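The near finger now ends at crop row 407, just beside the marker, still about 13–18 mm above the table. I'll continue by touch.

>>> move_arm([
  [[0.06, 0, 0], 0, 0.5],
  [[0.06, 0, 0], 0, 0.5],
  [[0.06, 0, 0], 0, 0.5],
  [[0, 0, 0], 0, 0.5],
])

```text
time: 7.1
tcp_pos: [0.4848, -0.3473, -0.0039]
orientation: [-0.101, -0.7, -0.102, 0.7]
force: [0.1, 0.6, -0.5]
finger_gap: 0.0439
```

>>> move_arm([
  [[0.03, 0, 0], 0, 0.5],
  [[0, 0, 0], 0, 0.5],
])

```text
time: 7.3
tcp_pos: [0.4851, -0.3476, -0.005]
orientation: [-0.101, -0.7, -0.102, 0.7]
force: [0.1, 0.1, -0.2]
finger_gap: 0.0441
```

>>> move_arm([
  [[0.03, 0, 0], 0, 0.5],
  [[0, 0, 0], 0, 0.5],
])

```text
time: 7.5
tcp_pos: [0.4851, -0.3476, -0.0065]
orientation: [-0.101, -0.7, -0.102, 0.7]
force: [0.3, 1.0, 0.2]
finger_gap: 0.0439
```

>>> move_arm([
  [[0.03, 0, 0], 0, 0.5],
  [[0, 0, 0], 0, 0.5],
])

```text
time: 7.7
tcp_pos: [0.4851, -0.3476, -0.008]
orientation: [-0.101, -0.7, -0.102, 0.7]
force: [0.5, 1.2, 0.5]
finger_gap: 0.0438
```

>>> move_arm([
  [[0.03, 0, 0], 0, 0.5],
  [[0, 0, 0], 0, 0.5],
])

```text
time: 7.9
tcp_pos: [0.4851, -0.3475, -0.0095]
orientation: [-0.101, -0.7, -0.102, 0.7]
force: [-0.2, 0.3, 0.4]
finger_gap: 0.0437
```

>>> move_arm([
  [[0.03, 0, 0], 0, 0.5],
  [[0, 0, 0], 0, 0.5],
])

```text
time: 8.1
tcp_pos: [0.4851, -0.3475, -0.011]
orientation: [-0.101, -0.7, -0.102, 0.7]
force: [-0.0, -0.1, 0.5]
finger_gap: 0.0438
```

>>> move_arm([
  [[0.03, 0, 0], 0, 0.5],
  [[0, 0, 0], 0, 0.5],
])

```text
time: 8.3
tcp_pos: [0.4852, -0.3477, -0.0125]
orientation: [-0.102, -0.7, -0.102, 0.7]
force: [0.4, 0.1, 0.1]
finger_gap: 0.0438
```

>>> move_arm([
  [[0.03, 0, 0], 0, 0.5],
  [[0, 0, 0], 0, 0.5],
])

```text
time: 8.5
tcp_pos: [0.4852, -0.3477, -0.0127]
orientation: [0.102, 0.7, 0.102, -0.7]
force: [-2.6, 1.2, 11.3]
finger_gap: 0.0439
```

```bash
python3 - <<'E'
from h import *
im=robot.capture('side'); cv2.imwrite('pics/g.png',cv2.resize(im[108:160,265:325,::-1],(600,520),interpolation=cv2.INTER_NEAREST))
s=robot.sense(); print(s['tcp_pos'],s['force'],robot.finger_overhang)
E
```

```text
[ 0.48523266 -0.34769509 -0.01266603] [-1.90097226  2.12256579 11.24260227] 0.014
```

View pics/g.png

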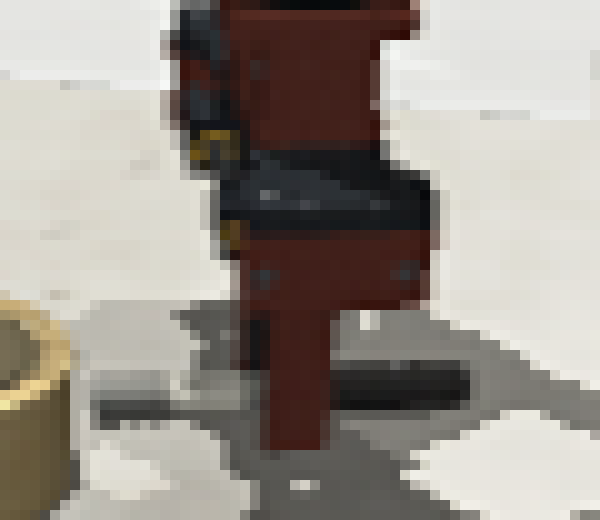

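The fingers touch the table at reported TCP z −0.0125 with 11 N, so the tip height is the reported z plus 12.5 mm. Next: lift 6.5 mm, grasp, and raise.

>>> move_arm([
  [[-0.15, 0, 0], 0, 0.5],
  [[0, 0, 0], 0, 0.5],
  [[0, 0, 0], 0, 0],
  [[0, 0, 0], 0, 0],
  [[0, 0, 0], 0, 0],
  [[0, 0, 0], 0, 0],
  [[0, 0, 0], 0, 0],
  [[0, 0, 0], 0, 0],
])

```text
time: 9.35
tcp_pos: [0.4851, -0.3476, -0.0065]
orientation: [-0.101, -0.7, -0.102, 0.7]
force: [0.3, -0.1, -0.4]
finger_gap: 0.0165
```

```bash
python3 - <<'E'
from h import *
go(.673,.1863,.14,-.9)
E
```

```text
t9.3 jaw -73.5 j6 0.55  spin -14.52  shift(units) [ -2.93   3.59 -10.73]  tilt 0.02 tcp [ 0.4851 -0.3476 -0.0065] gap 0.0165 F [ 0.3 -0.1 -0.4]
```

>>> move_arm([
  [[-0.3, 0, 0], 0, 0],
  [[-0.45, 0, 0], 0, 0],
  [[-0.45, 0, 0], 0, 0],
  [[-0.45, 0, 0], 0, 0],
  [[-0.45, 0, 0], 0, 0],
  [[-0.45, 0, 0], -0.9, 0],
  [[-0.4, 0, 0], -0.97, 0],
  [[0, 0, 0], -0.97, 0],
  [[0, 0, 0], -0.97, 0],
  [[0, 0, 0], -0.97, 0],
  [[0, 0, 0], -0.97, 0],
  [[0, 0, 0], -0.97, 0],
  [[0, 0, 0], -0.97, 0],
  [[0, 0, 0], -0.97, 0],
  [[0, 0, 0], -0.97, 0],
  [[0, 0, 0], -0.97, 0],
  [[0, 0, 0], -0.97, 0],
  [[0, 0, 0], -0.97, 0],
  [[0, 0, 0], -0.97, 0],
  [[0, 0, 0], -0.97, 0],
])

```text
time: 11.35
tcp_pos: [0.4852, -0.3477, 0.1423]
orientation: [0.496, 0.504, 0.496, -0.504]
force: [-0.1, -0.4, 0.0]
finger_gap: 0.0163
```

```bash
python3 - <<'E'
from h import *
go(.673,.1863,.14,-.9)
E
```

```text
t11.3 jaw -0.9 j6 -0.72  spin 0.00  shift(units) [  0.04   3.59 -10.74]  tilt 0.05 tcp [ 0.4852 -0.3477  0.1423] gap 0.0163 F [-0.1 -0.4  0. ]
```

>>> move_arm([
  [[0, 0.1, -0.3], 0, 0],
  [[0, 0.2, -0.6], 0, 0],
  [[0, 0.27, -0.8], 0, 0],
  [[0, 0.27, -0.8], 0, 0],
  [[0, 0.27, -0.8], 0, 0],
  [[0, 0.27, -0.8], 0, 0],
  [[0, 0.27, -0.8], 0, 0],
  [[0, 0.27, -0.8], 0, 0],
  [[0, 0.27, -0.8], 0, 0],
  [[0, 0.27, -0.8], 0, 0],
  [[0, 0.27, -0.8], 0, 0],
  [[0, 0.27, -0.8], 0, 0],
  [[0, 0.27, -0.8], 0, 0],
  [[0, 0.27, -0.8], 0, 0],
  [[0, 0.2, -0.6], 0, 0],
  [[0, 0.1, -0.44], 0, 0],
  [[0, 0, 0], 0, 0],
  [[0, 0, 0], 0, 0],
])

```text
time: 13.15
tcp_pos: [0.6872, 0.2265, 0.1414]
orientation: [-0.495, -0.505, -0.495, 0.505]
force: [-0.3, -0.7, -0.4]
finger_gap: 0.0166
```

```bash
python3 - <<'E'
from h import *
go(.673,.1863,.013,-.9)
robot.capture('top')
for d in robot.trace('top','marker_black'):
    p=np.argwhere(d['pixels'])[:,::-1]; print(d['confidence'],p.mean(0),rect('top',p,.155))
im=robot.capture('top'); cv2.imwrite('pics/i.png',cv2.resize(im[90:210,120:280,::-1],(800,600),interpolation=cv2.INTER_CUBIC))
E
```

```text
t13.2 jaw -1.1 j6 0.24  spin -0.04  shift(units) [ 2.57 -0.27  0.81]  tilt 0.03 tcp [0.6872 0.2265 0.1414] gap 0.0166 F [-0.3 -0.7 -0.4]
0.72 [180.16666667 126.90666667] [687.9 184.5  49.7  17.6  89.1]
```

>>> move_arm([
  [[0.3, -0.1, 0.2], -0.04, 0],
  [[0.45, -0.1, 0.3], 0, 0],
  [[0.45, -0.07, 0.31], 0, 0],
  [[0.45, 0, 0], 0, 0],
  [[0.35, 0, 0], 0, 0],
  [[0.2, 0, 0], 0, 0],
  [[0, 0, 0], 0, 0],
  [[0, 0, 0], 0, 0],
])

```text
time: 14.1
tcp_pos: [0.6743, 0.185, 0.0318]
orientation: [0.496, 0.504, 0.496, -0.504]
force: [0.9, 0.0, 0.3]
finger_gap: 0.0164
```

```bash
python3 - <<'E'
from h import *
go(.673,.1863,.003,-.9)
im=robot.capture('side'); cv2.imwrite('pics/j.png',cv2.resize(im[150:280,150:320,::-1],(785,600),interpolation=cv2.INTER_CUBIC))
E
```

```text
t14.1 jaw -0.9 j6 0.19  spin -0.00  shift(units) [ 0.58 -0.03 -0.02]  tilt 0.03 tcp [0.6743 0.185  0.0318] gap 0.0164 F [0.9 0.  0.3]
```

View pics/j.png

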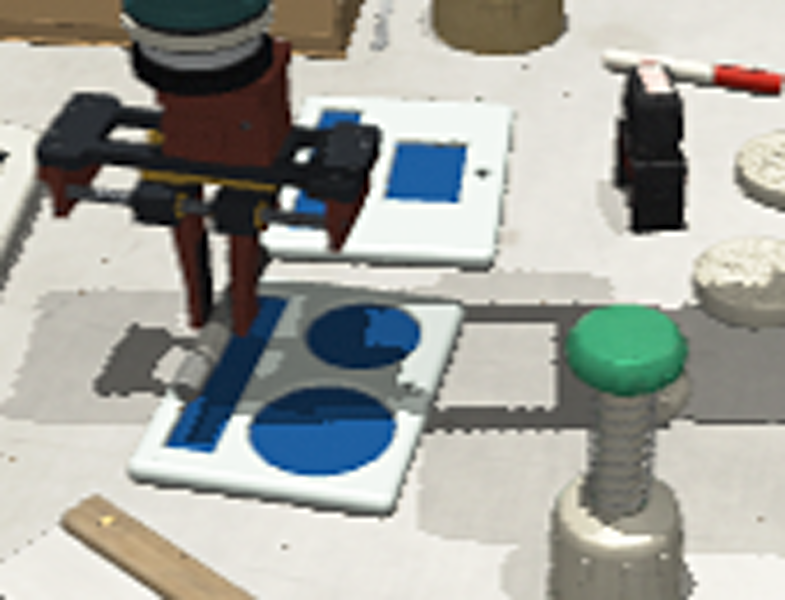

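The marker is held at (215,345), parallel to the trough and above it. Lowering it now.

>>> move_arm([
  [[0.25, -0.03, -0.02], 0, 0],
  [[0.2, 0, 0], 0, 0],
  [[0.07, 0, 0], 0, 0],
  [[0, 0, 0], 0, 0],
  [[0, 0, 0], 0, 0],
])

```text
time: 14.65
tcp_pos: [0.6724, 0.1865, 0.005]
orientation: [-0.496, -0.504, -0.496, 0.504]
force: [-0.1, 0.3, -0.5]
finger_gap: 0.0168
```

>>> move_arm([
  [[0.03, 0, 0], 0, 0],
  [[0, 0, 0], 0, 0],
])

```text
time: 14.85
tcp_pos: [0.6726, 0.1864, 0.0038]
orientation: [0.496, 0.504, 0.496, -0.504]
force: [-0.0, -0.4, -0.1]
finger_gap: 0.0164
```

>>> move_arm([
  [[0.03, 0, 0], 0, 0],
  [[0, 0, 0], 0, 0],
])

```text
time: 15.05
tcp_pos: [0.6727, 0.1864, 0.0024]
orientation: [0.496, 0.504, 0.496, -0.504]
force: [0.4, -0.0, 0.5]
finger_gap: 0.0162
```

>>> move_arm([
  [[0.02, 0, 0], 0, 0],
  [[0, 0, 0], 0, 0],
])

```text
time: 15.25
tcp_pos: [0.6727, 0.1864, 0.0023]
orientation: [0.496, 0.504, 0.496, -0.504]
force: [-2.2, -0.8, 7.4]
finger_gap: 0.0166
```

>>> move_arm([
  [[0.02, 0, 0], 0, 0],
  [[0, 0, 0], 0, 0],
])

```text
time: 15.45
tcp_pos: [0.6727, 0.1865, 0.002]
orientation: [0.496, 0.504, 0.496, -0.504]
force: [-3.5, -0.5, 10.4]
finger_gap: 0.0164
```

Contact is at reported z 0.0023, as expected with the same 12.5 mm offset. I'll release and go to the small plate.

>>> move_arm([
  [[0, 0, 0], 0, 0.45],
  [[0, 0, 0], 0, 0.45],
  [[0, 0, 0], 0, 0.45],
  [[0, 0, 0], 0, 0.45],
  [[-0.3, 0, 0], 0, 0.45],
  [[-0.5, 0, 0], 0, 0.45],
  [[-0.5, 0, 0], 0, 0.45],
  [[-0.5, 0, 0], 0, 0.9],
  [[0, 0, 0], 0, 0.9],
])

```text
time: 16.35
tcp_pos: [0.6744, 0.1869, 0.0943]
orientation: [0.497, 0.505, 0.495, -0.502]
force: [0.9, 0.4, 0.3]
finger_gap: 0.0521
```

```bash
python3 - <<'E'
from h import *
go(.4372,.1515,.04,-.9)
E
```

```text
t16.4 jaw -0.9 j6 0.19  spin 0.00  shift(units) [ 1.06 -4.74  0.78]  tilt 0.30 tcp [0.6744 0.1869 0.0943] gap 0.0521 F [0.9 0.4 0.3]
```

>>> move_arm([
  [[0, -0.3, 0.05], 0, 0.9],
  [[0, -0.6, 0.1], 0, 0.9],
  [[0, -0.7, 0.12], 0, 0.9],
  [[0, -0.7, 0.12], 0, 0.9],
  [[0, -0.7, 0.12], 0, 0.9],
  [[0, -0.7, 0.12], 0, 0.9],
  [[0.3, -0.6, 0.1], 0, 0.9],
  [[0.4, -0.44, 0.05], 0, 0.9],
  [[0.36, 0, 0], 0, 0.9],
  [[0, 0, 0], 0, 0.9],
  [[0, 0, 0], 0, 0.9],
])

```text
time: 17.45
tcp_pos: [0.4345, 0.151, 0.0369]
orientation: [-0.496, -0.503, -0.496, 0.504]
force: [-0.6, -0.5, 0.2]
finger_gap: 0.0787
```

```bash
python3 - <<'E'
from h import *
go(.4372,.1515,-.007,-.9)
im=robot.capture('side')
for d in robot.trace('side','marker_black'):
    p=np.argwhere(d['pixels'])[:,::-1]; print(d['confidence'],p.mean(0),rect('side',p,.02))
cv2.imwrite('pics/k.png',cv2.resize(im[170:270,150:320,::-1],(800,470),interpolation=cv2.INTER_CUBIC))
E
```

```text
t17.4 jaw -0.9 j6 0.20  spin 0.00  shift(units) [ 0.88  0.06 -0.01]  tilt 0.09 tcp [0.4345 0.151  0.0369] gap 0.0787 F [-0.6 -0.5  0.2]
0.62 [197.76804124 230.        ] [672.4 191.  144.6  16.6  89.9]
```

View pics/k.png

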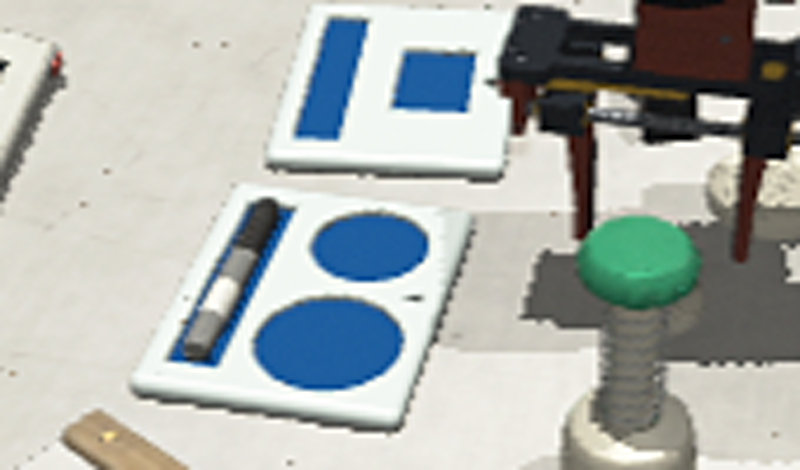

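The black marker lies in the forming trough, (200,350) to (265,205). Grasping the plate now.

>>> move_arm([
  [[0.3, 0.06, -0.01], 0, 0.9],
  [[0.3, 0, 0], 0, 0.9],
  [[0.2, 0, 0], 0, 0.9],
  [[0.08, 0, 0], 0, 0.9],
  [[0, 0, 0], 0, 0.9],
  [[0, 0, 0], 0, 0],
  [[0, 0, 0], 0, 0],
  [[0, 0, 0], 0, 0],
  [[0, 0, 0], 0, 0],
  [[0, 0, 0], 0, 0],
  [[0, 0, 0], 0, 0],
])

```text
time: 18.65
tcp_pos: [0.4382, 0.1516, -0.0065]
orientation: [0.496, 0.504, 0.496, -0.504]
force: [-0.4, 0.6, 5.4]
finger_gap: 0.0558
```

```bash
python3 - <<'E'
from h import *
go(.6053,.1403,.06,-.9)
E
```

```text
t18.6 jaw -0.9 j6 0.20  spin 0.00  shift(units) [-1.33  3.35  0.17]  tilt 0.04 tcp [ 0.4382  0.1516 -0.0065] gap 0.0558 F [-0.4  0.6  5.4]
```

>>> move_arm([
  [[-0.3, 0, 0], 0, 0],
  [[-0.5, 0, 0], 0, 0],
  [[-0.5, 0, 0], 0, 0],
  [[0, 0.3, 0.02], 0, 0],
  [[0, 0.6, 0.03], 0, 0],
  [[0, 0.7, 0.04], 0, 0],
  [[0, 0.7, 0.04], 0, 0],
  [[0, 0.6, 0.03], 0, 0],
  [[0, 0.3, 0.01], 0, 0],
  [[0, 0.15, 0], 0, 0],
  [[0, 0, 0], 0, 0],
  [[0, 0, 0], 0, 0],
])

```text
time: 19.85
tcp_pos: [0.6039, 0.1404, 0.0573]
orientation: [-0.496, -0.503, -0.497, 0.504]
force: [0.6, 0.0, 0.1]
finger_gap: 0.0556
```

```bash
python3 - <<'E'
from h import *
go(.6053,.1403,.003,-.9)
E
```

```text
t19.9 jaw -0.9 j6 0.13  spin 0.00  shift(units) [1.09 0.03 0.  ]  tilt 0.13 tcp [0.6039 0.1404 0.0573] gap 0.0556 F [0.6 0.  0.1]
```

>>> move_arm([
  [[0.3, 0.03, 0], 0, 0],
  [[0.3, 0, 0], 0, 0],
  [[0.25, 0, 0], 0, 0],
  [[0.15, 0, 0], 0, 0],
  [[0.05, 0, 0], 0, 0],
  [[0, 0, 0], 0, 0],
  [[0, 0, 0], 0, 0],
])

```text
time: 20.55
tcp_pos: [0.6071, 0.1404, 0.006]
orientation: [0.496, 0.504, 0.496, -0.504]
force: [-0.8, 0.6, -1.0]
finger_gap: 0.0556
```

>>> move_arm([
  [[0.03, 0, 0], 0, 0],
  [[0, 0, 0], 0, 0],
])

```text
time: 20.75
tcp_pos: [0.607, 0.1404, 0.0045]
orientation: [0.496, 0.504, 0.496, -0.504]
force: [-0.8, 0.5, -0.9]
finger_gap: 0.0557
```

>>> move_arm([
  [[0.03, -0.03, 0], 0, 0],
  [[0, 0, 0], 0, 0],
])

```text
time: 20.95
tcp_pos: [0.6049, 0.1404, 0.0026]
orientation: [-0.496, -0.504, -0.496, 0.504]
force: [-1.1, 0.4, -1.1]
finger_gap: 0.0559
```

>>> move_arm([
  [[0.02, 0, 0], 0, 0],
  [[0, 0, 0], 0, 0],
])

```text
time: 21.15
tcp_pos: [0.605, 0.1404, 0.0025]
orientation: [-0.496, -0.504, -0.496, 0.504]
force: [-1.6, -0.2, 6.6]
finger_gap: 0.056
```

>>> move_arm([
  [[0, 0, 0], 0, 0.76],
  [[0, 0, 0], 0, 0.76],
  [[0, 0, 0], 0, 0.76],
  [[0, 0, 0], 0, 0.76],
  [[-0.2, 0, 0], 0, 0.76],
  [[-0.5, 0, 0], 0, 0.76],
  [[-0.6, 0, 0], 0, 0.5],
  [[-0.6, 0, 0], -1, 0.5],
  [[-0.6, 0, 0], -1, 0.5],
  [[-0.5, 0, 0], -1, 0.5],
  [[0, 0, 0], -1, 0.5],
  [[0, 0, 0], -1, 0.5],
  [[0, 0, 0], -1, 0.5],
  [[0, 0, 0], -1, 0.5],
  [[0, 0, 0], -1, 0.5],
  [[0, 0, 0], -1, 0.5],
  [[0, 0, 0], -1, 0.5],
  [[0, 0, 0], -1, 0.5],
  [[0, 0, 0], -1, 0.5],
  [[0, 0, 0], -1, 0.5],
])

```text
time: 23.15
tcp_pos: [0.6052, 0.1404, 0.1524]
orientation: [0.69, 0.157, 0.689, -0.157]
force: [0.5, 0.6, 0.1]
finger_gap: 0.0437
```

```bash
python3 - <<'E'
from h import *
go(.447,-.221,.14,84)
E
```

```text
t23.1 jaw 64.3 j6 -1.01  spin -3.94  shift(units) [ 0.24 -7.52 -2.39]  tilt 0.02 tcp [0.6052 0.1404 0.1524] gap 0.0437 F [0.5 0.6 0.1]
```

>>> move_arm([
  [[0, 0, 0], -0.99, 0.5],
  [[0, 0, 0], -0.99, 0.5],
  [[0, 0, 0], -0.98, 0.5],
  [[0, 0, 0], -0.98, 0.5],
  [[0, -0.36, -0.11], 0, 0.5],
  [[0, -0.6, -0.19], 0, 0.5],
  [[0, -0.6, -0.19], 0, 0.5],
  [[0, -0.6, -0.19], 0, 0.5],
  [[0, -0.6, -0.19], 0, 0.5],
  [[0, -0.6, -0.19], 0, 0.5],
  [[0, -0.6, -0.19], 0, 0.5],
  [[0, -0.6, -0.19], 0, 0.5],
  [[0, -0.6, -0.19], 0, 0.5],
  [[0, -0.6, -0.19], 0, 0.5],
  [[0, -0.6, -0.19], 0, 0.5],
  [[0, -0.6, -0.19], 0, 0.5],
  [[0, -0.36, -0.12], 0, 0.5],
  [[0, -0.2, -0.07], 0, 0.5],
  [[0, 0, 0], 0, 0.5],
  [[0, 0, 0], 0, 0.5],
])

```text
time: 25.15
tcp_pos: [0.4456, -0.2202, 0.1518]
orientation: [0.706, 0.039, 0.706, -0.038]
force: [-0.4, 0.4, -0.4]
finger_gap: 0.044
```

```bash
python3 - <<'E'
from h import *
go(.447,-.221,-.006,84)
robot.capture('top')
for d in robot.trace('top','pattern_plate'):
    p=np.argwhere(d['pixels'])[:,::-1]; print(d['confidence'],p.mean(0),rect('top',p,.02))
E
```

```text
t25.1 jaw 83.7 j6 -2.06  spin -0.05  shift(units) [ 3.16 -0.02  0.03]  tilt 0.03 tcp [ 0.4456 -0.2202  0.1518] gap 0.0440 F [-0.4  0.4 -0.4]
0.88 [204.37942122 166.13504823] [602.8 138.3  54.2  53.8  -0.8]
0.81 [242.25914634 244.71493902] [380.8  35.4  80.2  77.9  25.2]
0.79 [289.44019934 248.59800664] [366.5 -96.3  75.7  73.5  -1.3]
```

Plate is within about 3 mm of its target. Picking up the red marker now.

>>> move_arm([
  [[0.4, -0.02, 0.03], -0.05, 0.5],
  [[0.5, 0, 0], 0, 0.5],
  [[0.5, 0, 0], 0, 0.5],
  [[0.5, 0, 0], 0, 0.5],
  [[0.5, 0, 0], 0, 0.5],
  [[0.4, 0, 0], 0, 0.5],
  [[0.26, 0, 0], 0, 0.5],
  [[0.1, 0, 0], 0, 0.5],
  [[0, 0, 0], 0, 0.5],
  [[0, 0, 0], 0, 0],
  [[0, 0, 0], 0, 0],
  [[0, 0, 0], 0, 0],
  [[0, 0, 0], 0, 0],
  [[0, 0, 0], 0, 0],
  [[0, 0, 0], 0, 0],
])

```text
time: 26.75
tcp_pos: [0.4476, -0.2219, -0.0058]
orientation: [0.706, 0.037, 0.706, -0.037]
force: [-0.2, 1.3, 6.6]
finger_gap: 0.0154
```

```bash
python3 - <<'E'
from h import *
go(.6733,-.0363,.14,6)
E
```

```text
t26.8 jaw 84.1 j6 -2.07  spin 15.61  shift(units) [-2.92  4.88 -3.22]  tilt 0.05 tcp [ 0.4476 -0.2219 -0.0058] gap 0.0154 F [-0.2  1.3  6.6]
```

>>> move_arm([
  [[-0.3, 0, 0], 0, 0],
  [[-0.45, 0, 0], 0, 0],
  [[-0.45, 0, 0], 0, 0],
  [[-0.45, 0, 0], 0.91, 0],
  [[-0.45, 0, 0], 0.98, 0],
  [[-0.45, 0, 0], 0.98, 0],
  [[-0.37, 0, 0], 0.98, 0],
  [[0, 0, 0], 0.98, 0],
  [[0, 0, 0], 0.98, 0],
  [[0, 0, 0], 0.98, 0],
  [[0, 0, 0], 0.98, 0],
  [[0, 0, 0], 0.98, 0],
  [[0, 0, 0], 0.98, 0],
  [[0, 0, 0], 0.98, 0],
  [[0, 0, 0], 0.98, 0],
  [[0, 0, 0], 0.98, 0],
  [[0, 0, 0], 0.98, 0],
  [[0, 0, 0], 0.98, 0],
  [[0, 0, 0], 0.98, 0],
  [[0, 0, 0], 0, 0],
])

```text
time: 28.75
tcp_pos: [0.447, -0.2216, 0.1395]
orientation: [0.525, 0.473, 0.526, -0.473]
force: [-0.3, 0.7, 0.5]
finger_gap: 0.0156
```

>>> move_arm([
  [[0, 0.3, -0.2], 0, 0],
  [[0, 0.5, -0.33], 0, 0],
  [[0, 0.6, -0.4], 0, 0],
  [[0, 0.6, -0.4], 0, 0],
  [[0, 0.6, -0.4], 0, 0],
  [[0, 0.6, -0.4], 0, 0],
  [[0, 0.6, -0.4], 0, 0],
  [[0, 0.5, -0.33], 0, 0],
  [[0, 0.3, -0.2], 0, 0],
  [[0, 0.2, -0.12], 0, 0],
  [[0, 0, 0], 0, 0],
  [[0, 0, 0], 0, 0],
])

```text
time: 29.95
tcp_pos: [0.6685, -0.0389, 0.1393]
orientation: [0.525, 0.473, 0.526, -0.473]
force: [-0.7, -0.2, -1.0]
finger_gap: 0.0155
```

```bash
python3 - <<'E'
from h import *
go(.6733,-.0363,.004,6)
E
```

```text
t29.9 jaw 6.1 j6 -0.27  spin 0.01  shift(units) [ 2.71  0.1  -0.04]  tilt 0.07 tcp [ 0.6685 -0.0389  0.1393] gap 0.0155 F [-0.7 -0.2 -1. ]
```

>>> move_arm([
  [[0.3, 0.1, -0.04], 0, 0],
  [[0.5, 0, 0], 0, 0],
  [[0.5, 0, 0], 0, 0],
  [[0.5, 0, 0], 0, 0],
  [[0.4, 0, 0], 0, 0],
  [[0.25, 0, 0], 0, 0],
  [[0.1, 0, 0], 0, 0],
  [[0.05, 0, 0], 0, 0],
  [[0, 0, 0], 0, 0],
  [[0, 0, 0], 0, 0],
])

```text
time: 30.95
tcp_pos: [0.6749, -0.036, 0.0107]
orientation: [0.526, 0.473, 0.525, -0.473]
force: [0.2, 0.3, -0.1]
finger_gap: 0.0153
```

```bash
python3 - <<'E'
from h import *
go(.6733,-.0363,.003,6)
im=robot.capture('side'); cv2.imwrite('pics/l.png',cv2.resize(im[140:250,170:320,::-1],(800,587),interpolation=cv2.INTER_CUBIC))
E
```

```text
t30.9 jaw 6.0 j6 -0.26  spin 0.00  shift(units) [ 0.15 -0.03  0.  ]  tilt 0.10 tcp [ 0.6749 -0.036   0.0107] gap 0.0153 F [ 0.2  0.3 -0.1]
```

View pics/l.png

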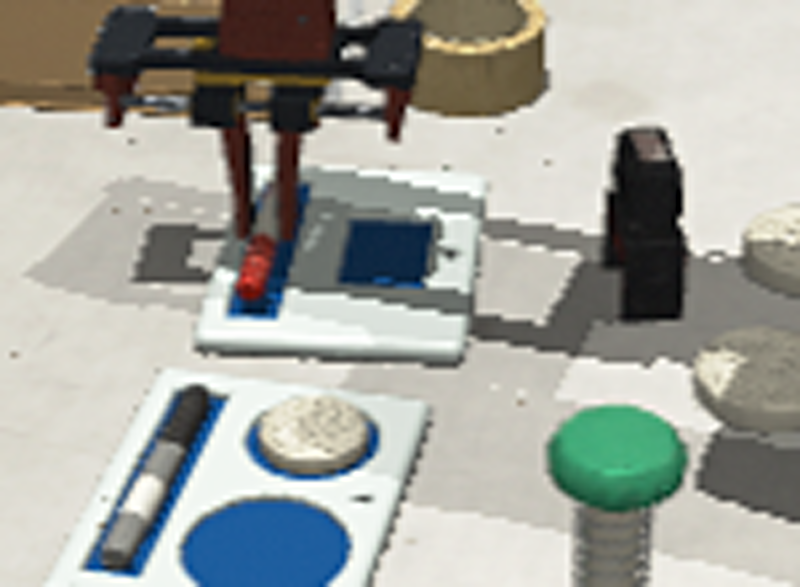

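The plate at (312,432) sits in its pocket, and the red marker is just above the packing trough at (255,270). Lowering it.

>>> move_arm([
  [[0.08, -0.03, 0], 0, 0],
  [[0.04, 0, 0], 0, 0],
  [[0, 0, 0], 0, 0],
  [[0, 0, 0], 0, 0],
])

```text
time: 31.4
tcp_pos: [0.6725, -0.036, 0.0036]
orientation: [0.525, 0.473, 0.526, -0.473]
force: [0.0, 0.0, -0.6]
finger_gap: 0.0153
```

>>> move_arm([
  [[0.03, 0, 0], 0, 0],
  [[0, 0, 0], 0, 0],
])

```text
time: 31.6
tcp_pos: [0.6728, -0.0361, 0.003]
orientation: [0.526, 0.473, 0.525, -0.473]
force: [-2.2, 0.4, 5.5]
finger_gap: 0.015
```

>>> move_arm([
  [[0.02, 0, 0], 0, 0],
  [[0, 0, 0], 0, 0],
])

```text
time: 31.8
tcp_pos: [0.6728, -0.0361, 0.0028]
orientation: [0.526, 0.473, 0.525, -0.473]
force: [-3.8, -0.6, 10.3]
finger_gap: 0.0159
```

>>> move_arm([
  [[0, 0, 0], 0, 0.45],
  [[0, 0, 0], 0, 0.45],
  [[0, 0, 0], 0, 0.45],
  [[0, 0, 0], 0, 0.45],
  [[-0.3, 0, 0], 0, 0.45],
  [[-0.5, 0, 0], 0, 0.45],
  [[-0.6, 0, 0], 0, 0.7],
  [[-0.6, 0, 0], 0, 0.7],
  [[-0.6, 0, 0], 0, 0.7],
  [[0, 0, 0], 0, 0.7],
  [[0, 0, 0], 0, 0.7],
])

```text
time: 32.9
tcp_pos: [0.6726, -0.0361, 0.1323]
orientation: [0.526, 0.473, 0.525, -0.473]
force: [-0.5, -0.1, -0.1]
finger_gap: 0.0616
```

```bash
python3 - <<'E'
from h import *
go(.4580,-.0435,.12,17.3)
E
```

```text
t32.9 jaw 6.0 j6 -0.26  spin -2.26  shift(units) [ 0.24 -4.14 -1.14]  tilt 0.07 tcp [ 0.6726 -0.0361  0.1323] gap 0.0616 F [-0.5 -0.1 -0.1]
```

>>> move_arm([
  [[0, 0, 0], -0.76, 0.7],
  [[0, 0, 0], -0.75, 0.7],
  [[0, 0, 0], -0.75, 0.7],
  [[0, -0.3, -0.08], 0, 0.7],
  [[0, -0.6, -0.17], 0, 0.7],
  [[0, -0.6, -0.17], 0, 0.7],
  [[0, -0.6, -0.17], 0, 0.7],
  [[0, -0.6, -0.17], 0, 0.7],
  [[0, -0.6, -0.17], 0, 0.7],
  [[0, -0.5, -0.13], 0, 0.7],
  [[0, -0.34, -0.08], 0, 0.7],
  [[0, 0, 0], 0, 0.7],
  [[0, 0, 0], 0, 0.7],
])

```text
time: 34.2
tcp_pos: [0.4579, -0.0432, 0.1306]
orientation: [0.569, 0.419, 0.57, -0.419]
force: [0.5, -0.7, -0.2]
finger_gap: 0.0611
```

```bash
python3 - <<'E'
from h import *
go(.4580,-.0435,.0595,17.3)
E
```

```text
t34.2 jaw 17.3 j6 -0.55  spin -0.00  shift(units) [1.42 0.   0.01]  tilt 0.05 tcp [ 0.4579 -0.0432  0.1306] gap 0.0611 F [ 0.5 -0.7 -0.2]
```

>>> move_arm([
  [[0.3, 0, 0.01], 0, 0.7],
  [[0.3, 0, 0], 0, 0.7],
  [[0.3, 0, 0], 0, 0.7],
  [[0.3, 0, 0], 0, 0.7],
  [[0.22, 0, 0], 0, 0.7],
  [[0, 0, 0], 0, 0.7],
  [[0, 0, 0], 0, 0],
  [[0, 0, 0], 0, 0],
  [[0, 0, 0], 0, 0],
  [[0, 0, 0], 0, 0],
  [[0, 0, 0], 0, 0],
  [[0, 0, 0], 0, 0],
], squeeze=15)

```text
time: 35.4
tcp_pos: [0.4586, -0.0438, 0.0606]
orientation: [0.57, 0.419, 0.569, -0.419]
force: [-0.4, -0.4, 4.2]
finger_gap: 0.0342
```

```bash
python3 - <<'E'
from h import *
go(.6066,-.0433,.11,6)
E
```

```text
t35.4 jaw 17.3 j6 -0.55  spin 2.26  shift(units) [-0.99  2.95  0.3 ]  tilt 0.06 tcp [ 0.4586 -0.0438  0.0606] gap 0.0342 F [-0.4 -0.4  4.2]
```

>>> move_arm([
  [[-0.2, 0, 0], 0, 0],
  [[-0.3, 0, 0], 0, 0],
  [[-0.3, 0, 0], 0, 0],
  [[-0.2, 0, 0], 0, 0],
  [[0, 0, 0], 0.76, 0],
  [[0, 0, 0], 0.75, 0],
  [[0, 0, 0], 0.75, 0],
  [[0, 0.2, 0.02], 0, 0],
  [[0, 0.4, 0.04], 0, 0],
  [[0, 0.45, 0.05], 0, 0],
  [[0, 0.45, 0.05], 0, 0],
  [[0, 0.45, 0.05], 0, 0],
  [[0, 0.4, 0.04], 0, 0],
  [[0, 0.35, 0.03], 0, 0],
  [[0, 0.15, 0.02], 0, 0],
  [[0, 0.1, 0], 0, 0],
  [[0, 0, 0], 0, 0],
  [[0, 0, 0], 0, 0],
])

```text
time: 37.2
tcp_pos: [0.6055, -0.043, 0.11]
orientation: [0.525, 0.473, 0.526, -0.473]
force: [0.1, 0.7, -0.9]
finger_gap: 0.0338
```

```bash
python3 - <<'E'
from h import *
go(.6066,-.0433,.0695,6)
im=robot.capture('side'); cv2.imwrite('pics/n.png',cv2.resize(im[140:250,170:320,::-1],(800,587),interpolation=cv2.INTER_CUBIC))
E
```

```text
t37.2 jaw 6.0 j6 -0.29  spin 0.01  shift(units) [0.81 0.02 0.01]  tilt 0.07 tcp [ 0.6055 -0.043   0.11  ] gap 0.0338 F [ 0.1  0.7 -0.9]
```

View pics/n.png

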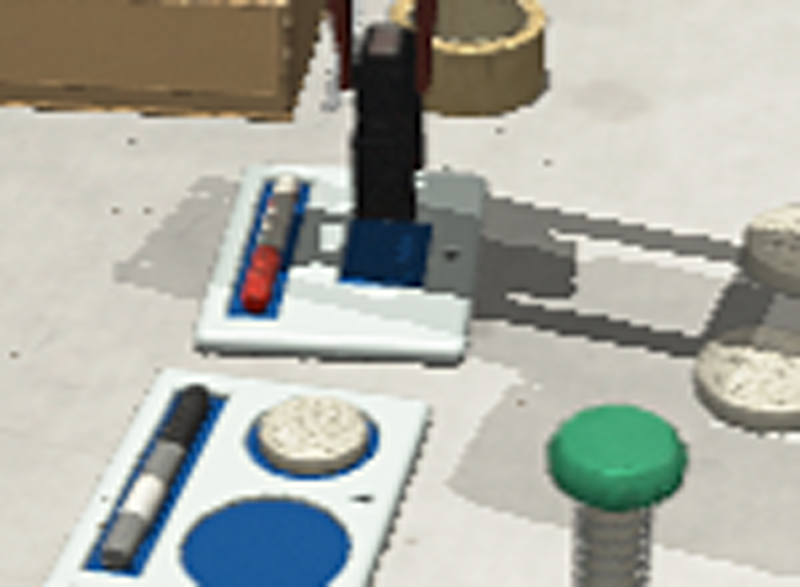

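The stamp hangs upright over the pocket (foot at crop 385,215), and the red marker is seated. Lowering the stamp.

>>> move_arm([
  [[0.25, 0.02, 0.01], 0, 0],
  [[0.25, 0, 0], 0, 0],
  [[0.15, 0, 0], 0, 0],
  [[0.08, 0, 0], 0, 0],
  [[0, 0, 0], 0, 0],
  [[0, 0, 0], 0, 0],
])

```text
time: 37.85
tcp_pos: [0.6075, -0.0436, 0.0736]
orientation: [0.525, 0.473, 0.526, -0.473]
force: [0.5, -0.7, -0.4]
finger_gap: 0.0341
```

>>> move_arm([
  [[0.04, 0, 0], 0, 0],
  [[0, 0, 0], 0, 0],
])

```text
time: 38.05
tcp_pos: [0.6076, -0.0436, 0.0718]
orientation: [0.526, 0.473, 0.525, -0.473]
force: [-0.1, -0.2, -1.0]
finger_gap: 0.034
```

>>> move_arm([
  [[0.03, 0, 0], 0, 0],
  [[0, 0, 0], 0, 0],
])

```text
time: 38.25
tcp_pos: [0.6074, -0.0435, 0.0702]
orientation: [0.526, 0.473, 0.526, -0.473]
force: [0.4, -0.1, -1.4]
finger_gap: 0.0341
```

>>> move_arm([
  [[0.02, 0, 0], 0, 0],
  [[0, 0, 0], 0, 0],
])

```text
time: 38.45
tcp_pos: [0.6074, -0.0435, 0.0696]
orientation: [0.526, 0.473, 0.526, -0.473]
force: [-1.0, -0.2, 3.0]
finger_gap: 0.0344
```

>>> move_arm([
  [[0.02, 0, 0], 0, 0],
  [[0, 0, 0], 0, 0],
])

```text
time: 38.65
tcp_pos: [0.6072, -0.0435, 0.0694]
orientation: [0.526, 0.473, 0.526, -0.473]
force: [-3.5, 1.0, 10.7]
finger_gap: 0.0341
```

>>> move_arm([
  [[0, 0, 0], 0, 0.65],
  [[0, 0, 0], 0, 0.65],
  [[0, 0, 0], 0, 0.65],
  [[0, 0, 0], 0, 0.65],
  [[-0.3, 0, 0], 0, 0.65],
  [[-0.5, 0, 0], 0, 0.65],
  [[-0.6, 0, 0], 0, 1],
  [[-0.6, 0, 0], 0, 1],
  [[-0.5, 0, 0], 0, 1],
  [[0, 0, 0], 0, 1],
  [[0, 0, 0], 0, 1],
  [[0, 0, 0], 0, 1],
])

```text
time: 39.85
tcp_pos: [0.6063, -0.0434, 0.1915]
orientation: [0.525, 0.473, 0.526, -0.474]
force: [-0.2, 0.3, -0.2]
finger_gap: 0.088
```

```bash
python3 - <<'E'
from h import *
go(.431,.311,.19,6)
E
```

```text
t39.9 jaw 6.0 j6 -0.29  spin 0.00  shift(units) [ 0.04 -2.75 -7.42]  tilt 0.16 tcp [ 0.6063 -0.0434  0.1915] gap 0.0880 F [-0.2  0.3 -0.2]
```

>>> move_arm([
  [[0, -0.1, -0.3], 0, 1],
  [[0, -0.23, -0.6], 0, 1],
  [[0, -0.23, -0.6], 0, 1],
  [[0, -0.23, -0.6], 0, 1],
  [[0, -0.23, -0.6], 0, 1],
  [[0, -0.23, -0.6], 0, 1],
  [[0, -0.23, -0.6], 0, 1],
  [[0, -0.23, -0.6], 0, 1],
  [[0, -0.23, -0.6], 0, 1],
  [[0, -0.23, -0.6], 0, 1],
  [[0, -0.23, -0.6], 0, 1],
  [[0, -0.23, -0.6], 0, 1],
  [[0, -0.08, -0.32], 0, 1],
  [[0, -0.04, -0.2], 0, 1],
  [[0, 0, 0], 0, 1],
  [[0, 0, 0], 0, 1],
  [[0, 0, 0], 0, 1],
])

```text
time: 41.55
tcp_pos: [0.432, 0.3102, 0.193]
orientation: [0.525, 0.473, 0.525, -0.474]
force: [-0.3, -0.1, 0.4]
finger_gap: 0.0878
```

```bash
python3 - <<'E'
from h import *
go(.431,.311,.1245,6)
im=robot.capture('side'); cv2.imwrite('pics/o.png',cv2.resize(im[150:290,210:360,::-1],(640,597),interpolation=cv2.INTER_CUBIC))
E
```

```text
t41.5 jaw 6.0 j6 0.39  spin -0.01  shift(units) [ 1.37 -0.02 -0.02]  tilt 0.03 tcp [0.432  0.3102 0.193 ] gap 0.0878 F [-0.3 -0.1  0.4]
```

View pics/o.png

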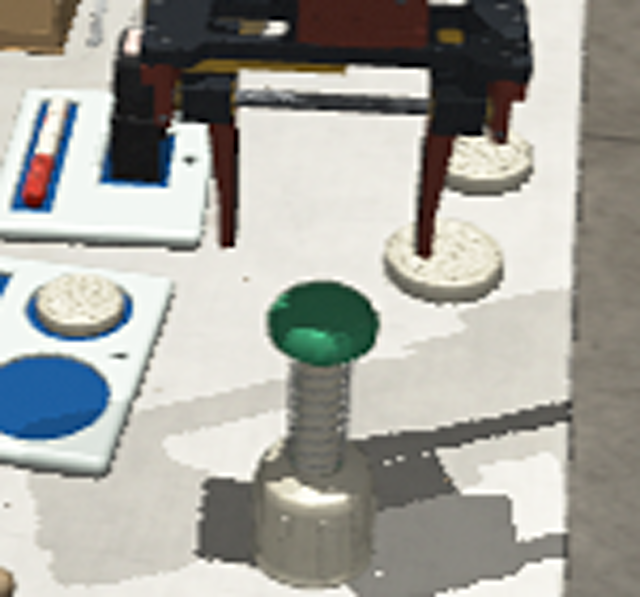

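The fingers at (225,245) and (425,255) straddle the cap, which is centred at (323,323). Descending to grip it.

>>> move_arm([
  [[0.25, -0.02, -0.02], 0, 1],
  [[0.3, 0, 0], 0, 1],
  [[0.3, 0, 0], 0, 1],
  [[0.3, 0, 0], 0, 1],
  [[0.22, 0, 0], 0, 1],
  [[0, 0, 0], 0, 1],
  [[0, 0, 0], 0, 0],
  [[0, 0, 0], 0, 0],
  [[0, 0, 0], 0, 0],
  [[0, 0, 0], 0, 0],
  [[0, 0, 0], 0, 0],
  [[0, 0, 0], 0, 0],
], squeeze=25)

```text
time: 42.8
tcp_pos: [0.431, 0.3121, 0.1252]
orientation: [0.526, 0.473, 0.525, -0.473]
force: [-0.5, 0.8, 4.0]
finger_gap: 0.055
```

```bash
python3 - <<'E'
from h import *
go(.6067,.2293,.165,6)
E
```

```text
t42.8 jaw 6.0 j6 0.39  spin 0.00  shift(units) [-0.8   3.32  2.01]  tilt 0.05 tcp [0.431  0.3121 0.1252] gap 0.0550 F [-0.5  0.8  4. ]
```

>>> move_arm([
  [[0, 0, 0], 0, 0],
  [[0, 0, 0], 0, 0],
  [[-0.1, 0, 0], 0, 0],
  [[-0.2, 0, 0], 0, 0],
  [[-0.2, 0, 0], 0, 0],
  [[-0.2, 0, 0], 0, 0],
  [[-0.1, 0, 0], 0, 0],
  [[0, 0, 0], 0, 0],
  [[0, 0, 0], 0, 0],
])

```text
time: 43.7
tcp_pos: [0.4307, 0.3118, 0.1648]
orientation: [0.526, 0.473, 0.526, -0.473]
force: [-0.3, -0.2, -2.5]
finger_gap: 0.0555
```

```bash
python3 - <<'E'
from h import *
go(.6067,.2293,.165,6)
im=robot.capture('side'); cv2.imwrite('pics/p.png',cv2.resize(im[150:290,210:360,::-1],(640,597),interpolation=cv2.INTER_CUBIC))
E
```

```text
t43.7 jaw 6.0 j6 0.39  spin 0.00  shift(units) [-0.    3.33  2.01]  tilt 0.01 tcp [0.4307 0.3118 0.1648] gap 0.0555 F [-0.3 -0.2 -2.5]
```

View pics/p.png

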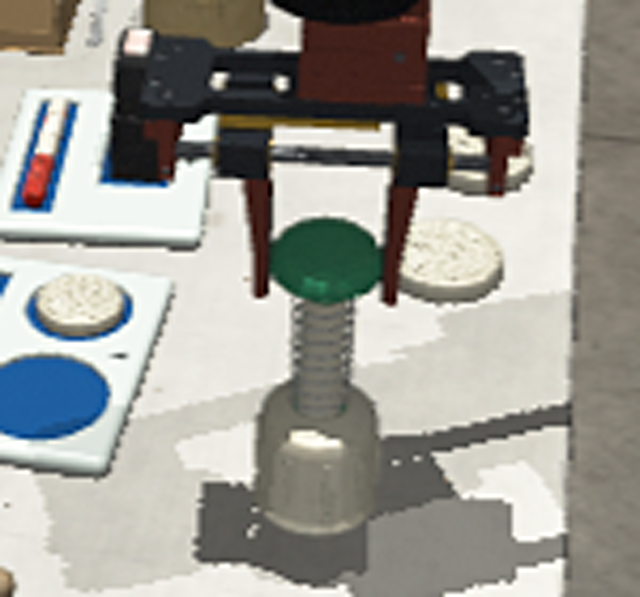

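The press hangs upright from the cap. Carrying it over.

>>> move_arm([
  [[0, 0.2, 0.12], 0, 0],
  [[0, 0.35, 0.21], 0, 0],
  [[0, 0.35, 0.21], 0, 0],
  [[0, 0.35, 0.21], 0, 0],
  [[0, 0.35, 0.21], 0, 0],
  [[0, 0.35, 0.21], 0, 0],
  [[0, 0.35, 0.21], 0, 0],
  [[0, 0.35, 0.21], 0, 0],
  [[0, 0.35, 0.21], 0, 0],
  [[0, 0.2, 0.13], 0, 0],
  [[0, 0.13, 0.08], 0, 0],
  [[0, 0, 0], 0, 0],
  [[0, 0, 0], 0, 0],
  [[0, 0, 0], 0, 0],
])

```text
time: 45.15
tcp_pos: [0.6059, 0.2298, 0.1647]
orientation: [0.525, 0.473, 0.526, -0.473]
force: [0.2, 0.0, -1.9]
finger_gap: 0.0554
```

```bash
python3 - <<'E'
from h import *
go(.6067,.2293,.1342,6)
E
```

```text
t45.1 jaw 6.1 j6 0.15  spin 0.01  shift(units) [0.61 0.02 0.01]  tilt 0.05 tcp [0.6059 0.2298 0.1647] gap 0.0554 F [ 0.2  0.  -1.9]
```

>>> move_arm([
  [[0.2, 0.02, 0.01], 0, 0],
  [[0.2, 0, 0], 0, 0],
  [[0.1, 0, 0], 0, 0],
  [[0.05, 0, 0], 0, 0],
  [[0, 0, 0], 0, 0],
  [[0, 0, 0], 0, 0],
])

```text
time: 45.75
tcp_pos: [0.608, 0.229, 0.1373]
orientation: [0.526, 0.473, 0.526, -0.473]
force: [-0.4, -0.1, -2.0]
finger_gap: 0.0555
```

>>> move_arm([
  [[0.04, 0, 0], 0, 0],
  [[0, 0, 0], 0, 0],
])

```text
time: 45.95
tcp_pos: [0.608, 0.229, 0.1352]
orientation: [0.526, 0.473, 0.526, -0.473]
force: [0.5, -0.3, -2.7]
finger_gap: 0.055
```

>>> move_arm([
  [[0.02, 0, 0], 0, 0],
  [[0, 0, 0], 0, 0],
])

```text
time: 46.15
tcp_pos: [0.608, 0.2289, 0.1343]
orientation: [0.526, 0.473, 0.525, -0.473]
force: [0.6, -1.1, -1.7]
finger_gap: 0.0552
```

>>> move_arm([
  [[0.02, 0, 0], 0, 0],
  [[0, 0, 0], 0, 0],
])

```text
time: 46.35
tcp_pos: [0.6081, 0.2291, 0.1342]
orientation: [0.526, 0.473, 0.525, -0.473]
force: [-1.9, -0.7, 4.0]
finger_gap: 0.0552
```

>>> move_arm([
  [[0.02, 0, 0], 0, 0],
  [[0, 0, 0], 0, 0],
])

```text
time: 46.55
tcp_pos: [0.6082, 0.2291, 0.1342]
orientation: [0.526, 0.473, 0.525, -0.473]
force: [-5.0, -0.6, 10.8]
finger_gap: 0.0554
```

>>> move_arm([
  [[0, 0, 0], 0, 1],
  [[0, 0, 0], 0, 1],
  [[0, 0, 0], 0, 1],
  [[0, 0, 0], 0, 1],
  [[0, 0, 0], 0, 1],
  [[-0.1, 0, 0], 0, 1],
  [[-0.3, 0, 0], 0, 1],
  [[-0.5, 0, 0], 0, 1],
  [[-0.5, 0, 0], 0, 1],
  [[-0.3, 0, 0], 0, 1],
  [[0, -0.5, 0], 0, 1],
  [[0, -0.6, 0], 0, 1],
  [[0, -0.6, 0], 0, 1],
  [[0, -0.6, 0], 0, 1],
  [[0, -0.6, 0], 0, 1],
  [[0, -0.6, 0], 0, 1],
  [[0, -0.3, 0], 0, 1],
  [[0, 0, 0], 0, 1],
  [[0, 0, 0], 0, 1],
])

```text
time: 48.45
tcp_pos: [0.4206, 0.2094, 0.2181]
orientation: [0.526, 0.474, 0.525, -0.472]
force: [1.0, -0.2, 0.5]
finger_gap: 0.0883
```

```bash
python3 m.py; python3 - <<'E'
from h import *
s=robot.sense(); print(s['time'],s['tcp_pos'],s['force'])
t=robot.capture('top')[90:260,120:330,::-1]; u=robot.capture('side')[120:290,150:330,::-1]
cv2.imwrite('pics/z.png',cv2.hconcat([cv2.resize(t,(400,324),interpolation=cv2.INTER_CUBIC),cv2.resize(u,(400,324),interpolation=cv2.INTER_CUBIC)]))
E
```

```text
blue [279.8 137.8] 70 [677.2 -60.7  99.1  25.6 -83.3] [683.6 -78.9]
blue [191.9 143.9] 124 [672.3 187.1 146.5  24.9 -89.4] [669.8 174.5]
blue [255.5 144.8] 75 [666.6 -18.3 109.7  23.2  89.1] [664.4  -8.2]
blue [264.7 168.1] 111 [607.2 -43.6  69.7  44.7 -84.1] [596.5 -33.3]
green [161.6 158. ] 390 [ 6.098e+02  2.310e+02  5.490e+01  5.190e+01 -3.000e-01] [609.8 230.7]
pattern_plate 0.75 [242.  244.5] [379.7  36.   76.2  73.8  -1.2] [379.7  36.1]
pattern_plate 0.68 [289.3 248.1] [367.  -97.4  74.1  73.5  88.7] [366.6 -98.3]
pattern_plate 0.53 [204.3 165.9] [605.3 139.2  54.3  51.8  89. ] [605.4 139.8]
date_stamp 0.85 [270.3 162.5] [600.9 -42.7  61.7  39.2 -85. ] [601.3 -43.2]
date_stamp 0.35 [189.1 142.7] [656.7 174.6 123.8  21.3  89.1] [657.5 170.3]
marker_black 0.65 [186.7 142.5] [673.6 186.7 134.3  14.5  89.1] [673.8 189.1]
marker_red 0.55 [262.4 141.8] [670.4 -33.  133.9  23.6 -85.9] [672.1 -28. ]
board_forming 0.92 [191.3 158.2] [626.  185.8 188.5 149.3  89.1] [627.9 176.1]
board_forming 0.67 [189.2 142.7] [673.3 186.4 134.1  20.2  89.1] [672.6 181.8]
board_packing 0.8 [266.9 157.8] [627.4 -40.1 189.5 148.9 -84.2] [625.5 -40.1]
tape_roll 0.7 [351.8 164.2] [ 600.8 -273.1  109.6  103.6   89. ] [ 598.7 -273.9]
tape_roll 0.68 [204.3 165.9] [600.7 135.4  52.4  50.   89. ] [601.  135.9]
tape_roll 0.31 [191.2 158.3] [623.9 180.7 182.6 144.4  89. ] [622.8 171.8]
side pattern_plate 0.97 [312.8 210.4] [381.2  29.1]
side pattern_plate 0.77 [321.5 186.4] [ 364.7 -105.9]
side pattern_plate 0.44 [231.1 219.3] [601.6 116.2]
side pattern_plate 0.3 [241.4 174. ] [ 626.6 -132.6]
side date_stamp 0.55 [241.6 174.8] [608.5 -55.9]
side marker_black 0.67 [197.9 230.5] [676.7 183.4]
side marker_red 0.63 [221.9 177.9] [681.5 -91.7]
49.15 [0.41892871 0.20903976 0.21717601] [-0.42528976 -0.40427847  0.12412017]
```

View pics/z.png

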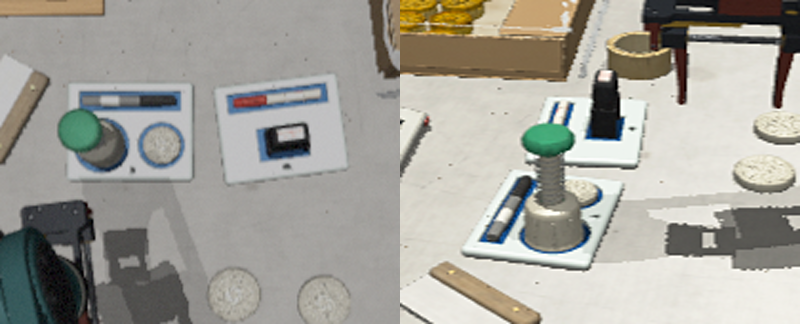

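The last picture shows all five objects seated: press upright in the large pocket, plate in the small one, stamp in the rectangle, and a marker in each trough. The tape roll and scraper look untouched. Handing in.

```bash
python3 -c "
from rig import robot
print(robot.finish_job())"
```

```text
the job is handed in; nothing more can be done
None
```

Both boards are made up and I handed the job in at about 49 s of the 122 s allowed. `finish_job` gave no verdict.

- **Forming board:** it has the press, the 56 mm pattern plate and the black marker.
- **Packing board:** it has the date stamp and the red marker.

**Height reading was off:** the first marker grasp closed on air because the reported tool height read about 26 mm too low. I found the true height by touching the table and corrected for it. The same offset held at the other spots where I checked contact.

**Last checks:**
- **Seating:** each piece met its pocket floor at the expected height, at 7–11 N.
- **Position:** the final top view puts the press, plate and black marker within about 4 mm of their pocket centres. The red marker is about 3–4 mm off centre.
- **Stamp:** the traces disagreed. The top view put it about 6 mm towards the robot in x, the side view about 12 mm off in y. Both views take in more than the stamp's top face, so I relied on the arm's reading at release (within 1 mm) and on the picture, where it stands upright inside its pocket.
- **Press grip:** the fingers closed to 55 mm on the cap instead of the expected 58 mm, but it lifted upright and stands level in the last picture.
- **Bystanders:** the tape roll measured the same as at the start to within about 3 mm. I checked the scraper only by eye, and it looked unmoved.

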